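# Take the sliding lid off the acrylic box

## Robot

A 6-joint arm with a two-finger parallel gripper is mounted at the origin on the work surface. World frame = base frame: x ahead of the robot, y to its left, z up, the work surface at z = 0. Lengths are in m, angles in rad, forces in N, time in s.
With the tool pointing down it reaches from about 0.425 to 0.95 m from the base axis. Payload 3.5 kg.
Tool frame: the origin (TCP) lies at the very end of the fingers, on their centre line; the grasp point (between the pads) lies 19 mm behind it; y points along the fingers, z is the direction in which the jaws open and shut, and the axes are right-handed (so a half turn about y gives the same grasp; the last joint's range is limited). The gripper opens to 85 mm and grips with 20 to 120 N. Pads are 22 mm wide; open, the fingers measure 114 mm over their backs; the gripper's body (76 mm by 85 mm) begins 54 mm behind the grasp point. The pads swing forward as they close: fully open they stand 13 mm farther back than shut.
Start: joints at [1.156, 0.286, 1.577, -0, 1.279, -0.15], TCP at [0.177, 0.651, 0.231] pointing down, gripper open.
Joint ranges: [-2.77, 2.77], [-0.9, 2.22], [0.21, 2.48], [-1.53, 4.67], [0.24, 2.81], [-2.84, 2.84]. Speed limits (rad/s): [2.79, 2.79, 3.14, 3.14, 3.14, 3.14].

## Interface

Orientations are given as a unit quaternion [x, y, z, w].
In Python, from plant import ctrl, cams gives the robot as it stands.
- The arm moves only by the tool play_rows, never from a script. Its argument "steps" is a list of rows, each an object of numbers: "claw": the finger opening in cm, from 0 to 8.54; "tx", "ty", "tz": the shift along the tool's x, y, z in cm; "ax", "ay", "az": the turn, a rotation vector about the tool's x, y, z in degrees. A call has 1 to 12 rows; each row is the pose to reach, as a shift and turn from the pose commanded when the call began, along the tool's axes at that moment; what a row does not reach only later rows make up. A row lasts 1/12 s, in which the tool goes at most 41.7 mm and 7.16 degrees, less where a joint would pass 70% of its speed; a pose out of reach is approached as far as the arm can. A call with a gripper value outside its range is refused whole. The fingers move at their own pace and stop on an object; "grip_force" is the grip in N (left out, the last holds). Time passes only in rows, so rows that repeat a pose let the fingers close. It gives the time, the measured TCP pose, the force and the opening at its end, in the units of the state.
- ctrl.get_state(): the state, without advancing time (a new reading comes with each control period).
- cams.read_camera(name): name is "scene" or "side" or "wrist"; returns (picture, depth): 420x560x3 uint8, blue, green, red; 420x560 float32, m along the optical axis (not along the pixel's ray), 0 where there is no reading.
- cams.camera_model(name): a dict with "intrinsics" (3x3 intrinsics, pixels), "rvec" (rotation vector, rad) and "tvec" (3), from world to camera coordinates, as OpenCV has them; the wrist camera has in their place "tool_from_camera" (4x4, takes a point from camera to tool coordinates, whose origin is the TCP and whose axes are the tool frame's). Camera axes: x right, y down, z forward; pixel columns grow to the right and rows downward; lengths in m; the calibration is good to about 2 mm. A picture is of the moment at which its call begins: read the wrist's pose just before it. camera_model takes no time and is no camera call.
- ctrl.sign_off(): hands the job in, once; it reports no verdict.
The state is a dict: "time": time; "qpos": joint angles; "dq": joint speeds; "joint_efforts": joint torques, N m; "eef_pos": TCP position; "tcp_rot": TCP orientation; "contact_force": force on the tool from outside, world axes, zero at the start; "wrist_torque": the same for the moment, N m; "opening": opening from 0.0 (shut) to 1.0 (fully open).
Only numpy, scipy, OpenCV 4.12 (cv2) and the standard library are available. Lean on these libraries where they do the work, as an engineer would, in place of code of your own. Each camera call takes 0.05 s, during which the arm holds its last target.

## Task

Take the sliding lid off the clear box: press down on its tail, behind the thumb ridge, so that its front end tips up over the stop lip, and push it out along its grooves; do not force it, the plastic is brittle. Once it is past the lip, draw it clear of the box and set it down gently, ridge up and flat, in the middle of the cork mat, and let go. Leave the cup, toothbrush and nail file where they are.

Things in the scene. Friction and masses are not known exactly. Their poses are not given: they have to be found in the camera images.
- box: Clear acrylic box fixed to the counter, 180 (its x) x 90 (y) x 61 mm high; origin at the centre of its underside. The lid leaves at its front, the -x end. The lid's long edges rest on two ledges, 32 to 45 mm either side of the middle. Side walls 40 to 45 mm either side, 61 mm high, leave 2 mm play each side of the lid. End wall x = +80 to +90 mm, 61 mm high. Over 45 N between lid and box cracks it.
- box_lip (a point): Middle of the top of the stop lip, which crosses the front at box x = -90 to -86 mm, top 56 mm up: 6 mm above the closed lid's underside, so the closed lid cannot slide out flat; at most 4 mm of lid play before it stops there.
- box_step (a point): Mid-width at the step in the ledges, box x = +10 mm. Ledge tops are 50 mm up in front of it (-x) and 43 mm up behind it: a lid pressed behind the step rocks about it, the tail sinking up to 7 mm and the front end rising about 10 mm.
- box_roof (a point): Mid-width, at top height, between the two groove roofs that hold the lid's edges down: box x = 0 to +45 mm, undersides 57.5 mm up, tops 61.5 mm up, 66 mm free between them.
- lid: Loose white lid, 160 (its x) x 76 (y) x 5 mm, about 85 g; origin at the centre of its underside, x along the box's x; closed, it lies at box x = -4 mm (1 mm either way), z = 50 mm. Its rear end leaves the groove roofs after about 76 mm of travel towards -x; after about 90 mm an unheld lid tips off the front.
- lid_tail (a point): Middle of the top of the flat tail behind the ridge (lid x = +49 to +80 mm), where to press; this point is at lid x = +64.5, z = 5 mm. It sinks under 1 or 2 N, then stops firmly on the lower ledges.
- lid_ridge (a point): Middle of the top of the lid's thumb ridge (lid x = +44 mm, z = 25 mm). The ridge is 10 mm thick (x), 56 mm wide (y) and stands 20 mm above the lid's top; it can be pushed from behind, or pinched across its thickness from above.
- lid_front (a point): Middle of the lower edge of the lid's front end (lid x = -80 mm, z = 0)
- mat: Flat rectangular cork mat, fixed on the counter, 180 (its x) x 220 (its y) x 4 mm; origin at the centre of its underside
- cup: Bystander: plastic tooth cup, 74 mm across, 95 mm high, standing; origin at the centre of its underside
- toothbrush: Bystander: toothbrush lying flat, 175 mm long (its x), 15 mm high; origin under its middle
- nail_file: Bystander: steel nail file lying flat, 150 mm long (its x), 4 mm high; origin under its middle
Things that resemble listed ones, but are neither listed nor needed, are in the scene too. Of the things that look like the lid, the smallest one is meant.

How it is judged:
By the outcome, as a careful person would: the job done as asked, in the order asked, and still so for the second after the job is handed in, with the robot touching nothing.
It also fails if it takes over 61 s, if anything falls off the work surface, if the arm or the gripper's body presses on something with over 40 N, if the wrist force passes 120 N, or if a joint passes its speed limit or range.

## Working session

There is one attempt and no reset: what is moved stays moved. The work goes in short steps, Python scripts to look and compute and a tool call to move; the robot and the scene stay as the last step left them, time stands still between calls to the robot, and variables do not carry over. Pictures are saved under pics/ and viewed, and the job is handed in when it is done.

Besides the shell and the picture viewer there is one more tool, called after "Request:" as a command line: name --argument value ..., lists and objects as JSON in quotes. play_rows: Moves the arm, as the interface text tells. Its arguments: {"type":"object","properties":{"steps":{"type":"array","items":{"type":"object","properties":{"claw":{"type":"number"},"tx":{"type":"number"},"ty":{"type":"number"},"tz":{"type":"number"},"ax":{"type":"number"},"ay":{"type":"number"},"az":{"type":"number"}}}},"grip_force":{"type":"number"}},"required":["steps"]}

```bash
ls; mkdir -p pics; python3 - <<'E'
from plant import ctrl,cams
import cv2,numpy as np
print(ctrl.get_state())
for n in ["scene","side","wrist"]:
    im,d=cams.read_camera(n); cv2.imwrite(f"pics/{n}0.png",im); np.savez(f"{n}0.npz",im=im,d=d)
    print(n,cams.camera_model(n))
E
```

```text
pics
{'time': 0.0, 'qpos': array([ 1.15601637e+00,  2.87175039e-01,  1.57821331e+00, -9.20308850e-06,
        1.27859905e+00, -1.50025347e-01]), 'dq': array([-0.00063676,  0.00151009, -0.00031622,  0.00109096, -0.00147299,
       -0.00153455]), 'joint_efforts': array([ 3.34668875e-04, -4.05992317e+01, -2.92618418e+01, -2.08901160e-04,
        6.06178233e-03, -1.66213539e-05]), 'eef_pos': array([0.17634481, 0.6508608 , 0.22992128]), 'tcp_rot': array([ 0.70173386, -0.09356369,  0.0930978 , -0.70010587]), 'contact_force': array([0.74498102, 0.51535836, 0.30995353]), 'wrist_torque': array([0.01808789, 0.04698064, 0.04183312]), 'opening': 1.0025489010009598}
scene {'intrinsics': array([[423.44486567,   0.        , 275.51268554],
       [  0.        , 423.44486567, 210.98463339],
       [  0.        ,   0.        ,   1.        ]]), 'rvec': array([ 1.64279824,  2.01240515, -0.74430019]), 'tvec': array([ 0.11797747, -0.33869344,  1.31910464])}
side {'intrinsics': array([[506.20308489,   0.        , 276.21168447],
       [  0.        , 506.20308489, 210.01951461],
       [  0.        ,   0.        ,   1.        ]]), 'rvec': array([ 2.11998317, -0.34930875,  0.22277741]), 'tvec': array([-0.49947834,  0.14067218,  1.07556313])}
wrist {'intrinsics': array([[310.87783187,   0.        , 284.57401691],
       [  0.        , 310.87783187, 209.41660254],
       [  0.        ,   0.        ,   1.        ]]), 'tool_from_camera': array([[-6.80685344e-04,  9.61978190e-01,  2.73125425e-01,
        -7.00754732e-02],
       [ 5.27537347e-04, -2.73125105e-01,  9.61978378e-01,
        -1.43188533e-01],
       [ 9.99999629e-01,  7.98888445e-04, -3.21567167e-04,
        -3.21026935e-04],
       [ 0.00000000e+00,  0.00000000e+00,  0.00000000e+00,
         1.00000000e+00]])}
```

View pics/scene0.png

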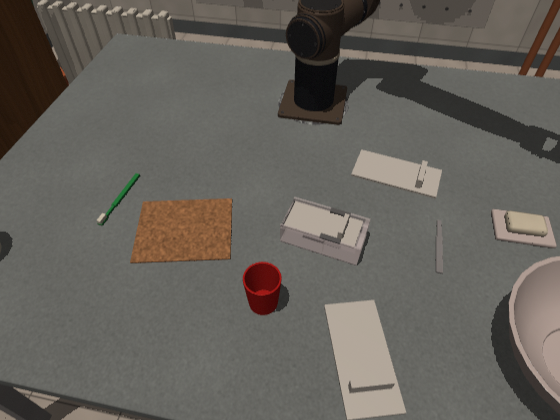

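View pics/side0.png

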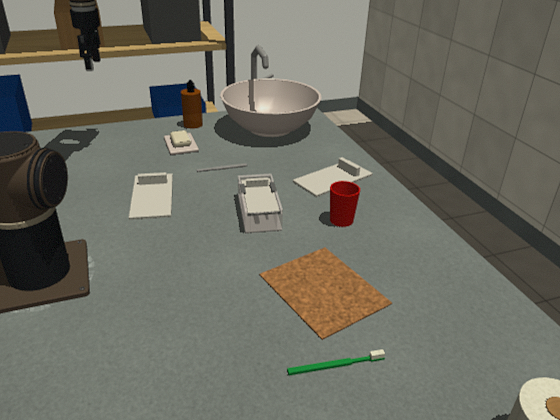

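View pics/wrist0.png

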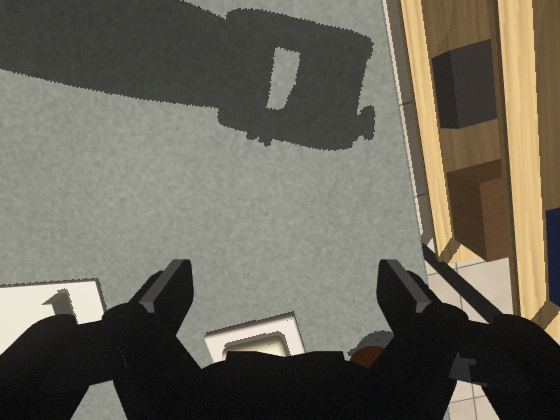

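Candidates for the lid, in the scene picture: the lid in the clear box (325,228), a larger lid lying near the base (397,172), and a larger one in front (362,355). The smallest, the one in the box, is the one meant. I'll check this with a close crop and measurements.

```bash
cat > h.py <<'E'
import numpy as np,cv2
from plant import ctrl,cams
from scipy.spatial.transform import Rotation as R
def w2c(n):
    m=cams.camera_model(n); K=m["intrinsics"]
    if n=="wrist":
        s=ctrl.get_state(); T=np.eye(4);T[:3,:3]=R.from_quat(s["tcp_rot"]).as_matrix();T[:3,3]=s["eef_pos"]
        return K,np.linalg.inv(T@m["tool_from_camera"])
    T=np.eye(4);T[:3,:3]=cv2.Rodrigues(m["rvec"])[0];T[:3,3]=m["tvec"];return K,T
def cloud(n,d,KT=None):
    K,T=KT or w2c(n); v,u=np.mgrid[:d.shape[0],:d.shape[1]]
    P=np.stack([(u-K[0,2])/K[0,0]*d,(v-K[1,2])/K[1,1]*d,d,np.ones_like(d)],-1)@np.linalg.inv(T).T
    return P[...,:3]
def proj(n,P,KT=None):
    K,T=KT or w2c(n); P=np.atleast_2d(P); c=P@T[:3,:3].T+T[:3,3]; q=c@K.T; return q[:,:2]/q[:,2:]
E
python3 - <<'E'
from h import *
a=np.load("scene0.npz");im,d=a["im"],a["d"];P=cloud("scene",d)
c=im[185:275,265:385];cv2.imwrite("pics/crop0.png",cv2.resize(c,None,fx=6,fy=6,interpolation=cv2.INTER_CUBIC))
for n,(u0,u1,v0,v1) in dict(boxlid=(270,380,190,270),l2=(345,450,145,200),l3=(320,410,295,420)).items():
    Q=P[v0:v1,u0:u1].reshape(-1,3);m=im[v0:v1,u0:u1].reshape(-1,3).min(1)>110
    Q2=Q[m&(Q[:,2]>.003)]; r=cv2.minAreaRect(Q2[:,:2].astype(np.float32)*1000);print(n,len(Q2),r,np.percentile(Q2[:,2],[5,50,95]))
# mat
hsv=cv2.cvtColor(im,cv2.COLOR_BGR2HSV);m=(hsv[...,0]<20)&(hsv[...,1]>100);m[:190]=0;m[265:]=0;m[:,:120]=0;m[:,240:]=0
r=cv2.minAreaRect(P[m][:,:2].astype(np.float32)*1000);print("mat",r,np.median(P[m][:,2]))
# zgrid
print(np.round(P[195:262:3,275:375:5,2]*1000).astype(int))
E
```

```text
boxlid 3179 ((785.261474609375, 61.91559600830078), (182.09861755371094, 640.4816284179688), 82.45404052734375) [0.01200505 0.05534954 0.06318857]
l2 2340 ((664.431396484375, 184.4265594482422), (218.482177734375, 912.5061645507812), 79.48307037353516) [0.0052121  0.00776776 0.03306631]
l3 6228 ((887.4696044921875, 200.65760803222656), (168.49827575683594, 459.24273681640625), 88.42320251464844) [0.00519082 0.00745672 0.03351831]
mat ((810.2881469726562, -131.1776885986328), (739.8460693359375, 236.9833984375), 20.64328384399414) 0.0045970255392808745
[[ 5 -1  0  2  1  3  0  2  4  2  1  1  2  1  4  3  1  1 -1  0]
 [-1  1  1  2 63 63 -1  1  1 -1 -1  1  2  2  1  2  1  0  2 -1]
 [-2  0  0 -1 55 57 61 61  2  0  0 -1  1  0  1 -1  0  1  1  0]
 [ 2 -1  2  1 57 56 58 53 59 62  1 -3  1  1  0  0  0  2  0  2]
 [ 0 -1  4 56 58 57 57 57 55 54 59 64  1 -1 -1  2  1  1  2 -4]
 [ 1  4  2 52 54 54 54 54 58 57 57 61 62 64  2  2  0 -2  1  1]
 [-1  2  2 56 56 55 56 56 56 56 53 54 57 63 76 61  1  0 -1  0]
 [ 2 -1 59 56 55 57 57 58 56 55 55 54 55 54 75 55 60 61  0  2]
 [ 0  1 55 55 57 55 57 56 56 55 55 56 
[... 207 characters left out ...]
60  2]
 [ 3 37 45 48 54 60 59 57 55 55 55 55 60 77 55 55 56 24 61  0]
 [ 3 25 32 39 43 51 54 59 62 60 60 56 55 68 58 57 57 62 59  0]
 [ 3 16 20 26 32 37 44 48 54 60 61 65 63 58 58 58 55 61  7  1]
 [ 0  4 11 17 24 28 33 38 44 50 55 61 62 63 56 55 58 62  2 -1]
 [ 1  1 -1  4 10 17 23 32 34 38 45 49 56 61 63 55 53 61  2  1]
 [ 4  4  2  3  0  2 11 16 24 27 34 39 46 52 56 60 61 60  3  0]
 [ 0  1  1  0  4  0  0  6 13 17 21 31 32 40 44 52 57 57  0  1]
 [ 1  3 -2  2  2  0  1 -2 -1  9 13 17 23 29 34 40 48 10  2 -1]
 [ 0  3 -1  0  0  0  2  3  2  2 -2  5 13 18 26 30 35  0  2  1]
 [ 0  0 -1  0  0  0  0  2 -1  1  1  3  5  8 14 19 25  1 -1 -1]
 [ 0  3  4  0  0  2 -1 -1  2  1 -1 -1  3  1  3  9 17  5  2  2]]
```

View pics/crop0.png

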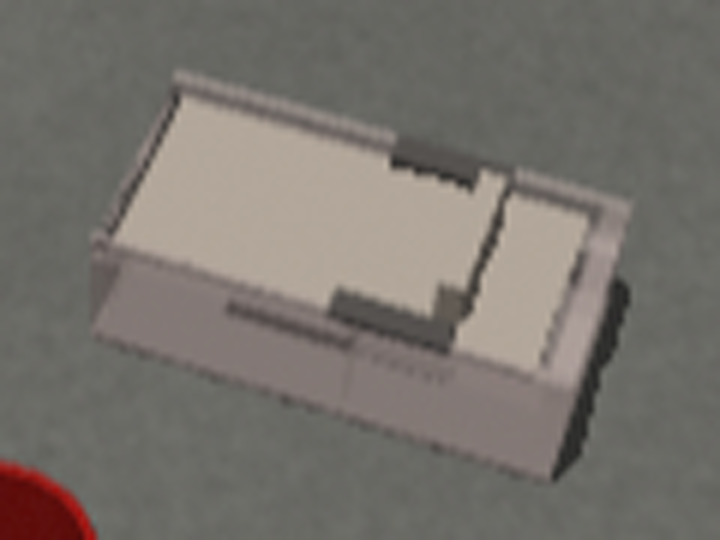

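```bash
python3 - <<'E'
from h import *
a=np.load("scene0.npz");im,d=a["im"],a["d"];P=cloud("scene",d)
def rect(mask):
    m=cv2.morphologyEx(mask.astype(np.uint8),cv2.MORPH_OPEN,np.ones((3,3)))
    n,l,s,_=cv2.connectedComponentsWithStats(m); k=1+np.argmax(s[1:,4]); m=l==k
    Q=P[m]; r=cv2.minAreaRect(Q[:,:2].astype(np.float32)*1000); return r,m.sum(),np.median(Q[:,2]),Q
def box(u0,u1,v0,v1):
    z=np.zeros(d.shape,bool);z[v0:v1,u0:u1]=1;return z
r=rect(box(270,380,190,270)&(P[...,2]>.047)&(P[...,2]<.085));print("boxtop",r[:3])
for n,b in dict(l2=(345,450,145,200),l3=(320,410,295,420)).items():
    print(n,rect(box(*b)&(P[...,2]>.004)&(im.min(2)>100))[:3])
hsv=cv2.cvtColor(im,cv2.COLOR_BGR2HSV)
print("mat",rect(box(120,240,190,265)&(hsv[...,0]<20)&(hsv[...,1]>100))[:3])
print("cup",rect(box(235,290,255,320)&(hsv[...,1]>150)&(P[...,2]>.085))[:3])
print("brush",rect(box(90,150,165,230)&(hsv[...,1]>100))[:3])
print("file",rect(box(425,455,210,280)&(P[...,2]>.002)&(im.min(2)>90))[:3])
# pixel corners at z=.061
K,T=w2c("scene");Ti=np.linalg.inv(T)
def ray(u,v,z):
    p=Ti[:3,:3]@np.array([(u-K[0,2])/K[0,0],(v-K[1,2])/K[1,1],1]);o=Ti[:3,3];return o+p*(z-o[2])/p[2]
for u,v in [(178,73),(632,203),(95,232),(553,388)]:
    print(np.round(ray(265+(u+.5)/6-.5,185+(v+.5)/6-.5,.061)*1000,1))
print("mat corners",[np.round(ray(u,v,.004)*1000,1) for u,v in [(140,200),(233,199),(233,260),(133,262)]])
Q=r[3];q=Q[Q[:,2]>.07];print("ridge",q.mean(0),np.linalg.eigh(np.cov(q[:,:2].T))[1][:,1],len(q))
E
```

```text
boxtop (((517.8226928710938, 97.25618743896484), (180.05218505859375, 95.53142547607422), 79.74698638916016), np.int64(2876), np.float64(0.05634591930673577))
l2 (((664.3832397460938, 184.16712951660156), (217.95445251464844, 912.5061645507812), 79.48307037353516), np.int64(2329), np.float64(0.007776271194003481))
l3 (((888.3728637695312, 200.171630859375), (165.827880859375, 458.0470275878906), 88.20433807373047), np.int64(6181), np.float64(0.0074726951250594364))
mat (((810.743896484375, -131.0060272216797), (738.8721313476562, 236.9833984375), 20.643281936645508), np.int64(5744), np.float64(0.004597594395881366))
cup (((895.41650390625, 33.184635162353516), (459.44598388671875, 70.01953887939453), 10.669777870178223), np.int64(183), np.float64(0.09248015206817761))
brush (((816.5440673828125, -133.50296020507812), (768.72216796875, 45.079898834228516), 35.89765930175781), np.int64(282), np.float64(0.004763107717045467))
file (((770.47265625, 258.6387634277344), (52.14762878417969, 747.9575805664062), 70.64957427978516), np.int64(314), np.float64(0.004856443243499875))
[459.8  18.2  61. ]
[490.3 193.2  61. ]
[543.2   2.1  61. ]
[579.7 171.3  61. ]
mat corners [array([ 494.9, -361.7,    4. ]), array([ 445.8, -136.6,    4. ]), array([620.8, -88.7,   4. ]), array([ 669.8, -302.6,    4. ])]
ridge [0.52782658 0.13632257 0.07547226] [-0.9841794   0.17717482] 108
```

```bash
cat >> h.py <<'E'
def goal(pos,yawz,pitch=0,ref=None):
    """tool y down, tool z horizontal at yaw (deg); print shift/turn from current pose"""
    z=np.array([np.cos(np.radians(yawz)),np.sin(np.radians(yawz)),0]);y=np.array([0,0,-1.]);x=np.cross(y,z)
    Rg=np.stack([x,y,z],1)
    s=ctrl.get_state() ; R0=R.from_quat(s["tcp_rot"]).as_matrix()
    if pitch: Rg=Rg@R.from_rotvec([np.radians(pitch),0,0]).as_matrix()
    t=R0.T@(np.asarray(pos)-s["eef_pos"])*100; a=np.degrees(R.from_matrix(R0.T@Rg).as_rotvec())
    print("t cm",np.round(t,2),"a deg",np.round(a,2))
def st():
    s=ctrl.get_state();Rm=R.from_quat(s["tcp_rot"]).as_matrix()
    print("t",s["time"],"pos",np.round(s["eef_pos"]*1000,1),"F",np.round(s["contact_force"],2),"open",round(s["opening"],3),"zyaw",np.degrees(np.arctan2(Rm[1,2],Rm[0,2])).round(2),"y",Rm[:,1].round(3),"q",s["qpos"].round(2))
BX=np.array([.5178,.0973]);BY=79.75
def b2w(p,c=None,yaw=None):
    c=BX if c is None else c; yaw=BY if yaw is None else yaw
    th=np.radians(yaw);p=np.atleast_2d(p).astype(float)/1000
    return np.stack([c[0]+p[:,0]*np.cos(th)-p[:,1]*np.sin(th),c[1]+p[:,0]*np.sin(th)+p[:,1]*np.cos(th),p[:,2]],1)
E
python3 - <<'E'
from h import *
st()
K,T=w2c("scene");Ti=np.linalg.inv(T)
a=np.load("scene0.npz");P=cloud("scene",a["d"]);print("cup rim",P[262:270,250:275:4].reshape(-1,3).round(3)[::5])
# look pose: camera above box centre; cam at tool x -70
for y in (-10.25,169.75):
    z=np.array([np.cos(np.radians(y)),np.sin(np.radians(y))]); x=np.array([-z[1]*-1,-z[0]])  # y x z with y=-Z
    Y=np.array([0,0,-1.]);x=np.cross(Y,[z[0],z[1],0]);print(y,"x",x)
    print(np.round(b2w([55,0,230]),3)); goal(b2w([55,0,230])[0],y)
E
```

```text
t 0.15 pos [176.4 651.  230.2] F [ 0.43 -0.91  0.55] open 1.002 zyaw 74.83 y [-0.001 -0.002 -1.   ] q [ 1.16  0.29  1.58 -0.    1.28 -0.15]
cup rim [[ 0.618 -0.051  0.003]
 [ 0.609 -0.008  0.002]
 [ 0.673 -0.009  0.094]
 [ 0.679 -0.023  0.094]
 [ 0.611  0.002  0.   ]
 [ 0.672 -0.001  0.087]
 [ 0.676 -0.016  0.085]
 [ 0.687 -0.029  0.094]
 [ 0.674  0.007  0.085]
 [ 0.674 -0.009  0.077]
 [ 0.682 -0.023  0.082]
 [ 0.677  0.016  0.086]]
-10.25 x [-0.17794355 -0.9840407  -0.        ]
[[0.528 0.151 0.23 ]]
t cm [ 46.97   0.08 -39.03] a deg [1.000e-01 8.508e+01 7.000e-02]
169.75 x [0.17794355 0.9840407  0.        ]
[[0.528 0.151 0.23 ]]
t cm [ 46.97   0.08 -39.03] a deg [ 7.000e-02 -9.492e+01 -1.000e-01]
```

```bash
python3 - <<'E'
from h import *
goal(b2w([20,0,230])[0],-10.25)
E
```

```text
t cm [ 47.27   0.09 -42.51] a deg [1.000e-01 8.508e+01 7.000e-02]
```

Request:
play_rows --steps '[{"tx": 47.3, "tz": -42.5, "ay": 85, "claw": 0}, {"tx": 47.3, "tz": -42.5, "ay": 85, "claw": 0}, {"tx": 47.3, "tz": -42.5, "ay": 85, "claw": 0}, {"tx": 47.3, "tz": -42.5, "ay": 85, "claw": 0}, {"tx": 47.3, "tz": -42.5, "ay": 85, "claw": 0}, {"tx": 47.3, "tz": -42.5, "ay": 85, "claw": 0}, {"tx": 47.3, "tz": -42.5, "ay": 85, "claw": 0}, {"tx": 47.3, "tz": -42.5, "ay": 85, "claw": 0}, {"tx": 47.3, "tz": -42.5, "ay": 85, "claw": 0}, {"tx": 47.3, "tz": -42.5, "ay": 85, "claw": 0}, {"tx": 47.3, "tz": -42.5, "ay": 85, "claw": 0}, {"tx": 47.3, "tz": -42.5, "ay": 85, "claw": 0}]' --grip_force 40

```text
invalid input at $.steps[0]: expected keys claw, tx, ty, tz, ax, ay, az
```

```bash
python3 - <<'E'
from h import *
st();goal(b2w([20,0,230])[0],-10.25)
E
```

```text
t 0.15 pos [176.4 651.  230.2] F [ 0.43 -0.91  0.55] open 1.002 zyaw 74.83 y [-0.001 -0.002 -1.   ] q [ 1.16  0.29  1.58 -0.    1.28 -0.15]
t cm [ 47.27   0.09 -42.51] a deg [1.000e-01 8.508e+01 7.000e-02]
```

All keys are needed.

Request:
play_rows --steps '[{"tx": 47.3, "ty": 0, "tz": -42.5, "ax": 0, "ay": 85, "az": 0, "claw": 0}, {"tx": 47.3, "ty": 0, "tz": -42.5, "ax": 0, "ay": 85, "az": 0, "claw": 0}, {"tx": 47.3, "ty": 0, "tz": -42.5, "ax": 0, "ay": 85, "az": 0, "claw": 0}, {"tx": 47.3, "ty": 0, "tz": -42.5, "ax": 0, "ay": 85, "az": 0, "claw": 0}, {"tx": 47.3, "ty": 0, "tz": -42.5, "ax": 0, "ay": 85, "az": 0, "claw": 0}, {"tx": 47.3, "ty": 0, "tz": -42.5, "ax": 0, "ay": 85, "az": 0, "claw": 0}, {"tx": 47.3, "ty": 0, "tz": -42.5, "ax": 0, "ay": 85, "az": 0, "claw": 0}, {"tx": 47.3, "ty": 0, "tz": -42.5, "ax": 0, "ay": 85, "az": 0, "claw": 0}, {"tx": 47.3, "ty": 0, "tz": -42.5, "ax": 0, "ay": 85, "az": 0, "claw": 0}, {"tx": 47.3, "ty": 0, "tz": -42.5, "ax": 0, "ay": 85, "az": 0, "claw": 0}, {"tx": 47.3, "ty": 0, "tz": -42.5, "ax": 0, "ay": 85, "az": 0, "claw": 0}, {"tx": 47.3, "ty": 0, "tz": -42.5, "ax": 0, "ay": 85, "az": 0, "claw": 0}]' --grip_force 40

```text
time: 1.15
eef_pos: [0.4486, 0.2297, 0.2313]
tcp_rot: [-0.452, 0.544, -0.544, 0.452]
contact_force: [0.7, 0.6, -0.2]
opening: -0.002
```

```bash
python3 - <<'E'
from h import *
st();goal(b2w([20,0,230])[0],-10.25)
E
```

```text
t 1.15 pos [448.6 229.7 231.3] F [ 0.75  0.62 -0.22] open -0.002 zyaw -10.51 y [ 0.  0. -1.] q [ 0.27 -0.1   1.99  0.    1.25  0.46]
t cm [9.76 0.13 9.21] a deg [-0.01 -0.26 -0.01]
```

Request:
play_rows --steps '[{"tx": 9.8, "ty": 0, "tz": 9.2, "ax": 0, "ay": 0, "az": 0, "claw": 0}, {"tx": 9.8, "ty": 0, "tz": 9.2, "ax": 0, "ay": 0, "az": 0, "claw": 0}, {"tx": 9.8, "ty": 0, "tz": 9.2, "ax": 0, "ay": 0, "az": 0, "claw": 0}, {"tx": 9.8, "ty": 0, "tz": 9.2, "ax": 0, "ay": 0, "az": 0, "claw": 0}, {"tx": 9.8, "ty": 0, "tz": 9.2, "ax": 0, "ay": 0, "az": 0, "claw": 0}, {"tx": 9.8, "ty": 0, "tz": 9.2, "ax": 0, "ay": 0, "az": 0, "claw": 0}]'

```text
time: 1.65
eef_pos: [0.521, 0.1189, 0.2308]
tcp_rot: [-0.454, 0.543, -0.542, 0.453]
contact_force: [0.3, -0.2, 0.1]
opening: 0.0
```

```bash
python3 - <<'E'
from h import *
st()
KT=w2c("wrist");im,d=cams.read_camera("wrist");np.savez("w1.npz",im=im,d=d,K=KT[0],T=KT[1])
cv2.imwrite("pics/w1.png",im)
E
```

```text
t 1.65 pos [521.  118.9 230.8] F [ 0.28 -0.18  0.14] open 0.0 zyaw -10.25 y [-0.001  0.001 -1.   ] q [ 0.03 -0.02  1.92  0.    1.25  0.21]
```

View pics/w1.png

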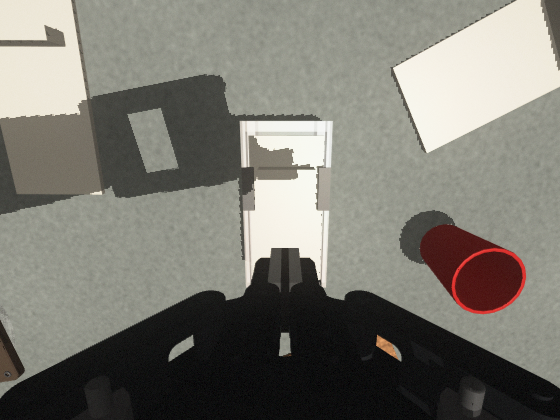

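```bash
python3 - <<'E'
from h import *
a=np.load("w1.npz");im,d=a["im"],a["d"];P=cloud("wrist",d,(a["K"],a["T"]))
cv2.imwrite("pics/w1c.png",cv2.resize(im[110:300,220:350],None,fx=4,fy=4,interpolation=cv2.INTER_CUBIC))
# in current box frame
th=np.radians(BY);D=P[...,:2]-BX
bx=(D[...,0]*np.cos(th)+D[...,1]*np.sin(th))*1000;by=(-D[...,0]*np.sin(th)+D[...,1]*np.cos(th))*1000;z=P[...,2]*1000
for v in range(118,250,4):
    u=slice(232,342,6); print(v,bx[v,285].round(1),z[v,u].round().astype(int))
print("cols by at v=150",by[150,232:342:6].round(0), "v=220",by[220,232:342:6].round(0))
r=(z>68)&(z<82)&(np.abs(bx-40)<20)&(abs(by)<40);print("ridge",r.sum(),[np.percentile(q[r],[1,5,50,95,99]).round(1) for q in (bx,by,z)])
t=(z>45)&(z<66)&(abs(bx)<100)&(abs(by)<55);
print("box",[np.percentile(q[t],[.5,2,98,99.5]).round(1) for q in (bx,by)])
w=(z>58.5)&(z<64)&(bx>0)&(bx<75)&(abs(by)<55)
print("walls/roof by",np.percentile(by[w],[1,99]));
for s in (-1,1):
    q=w&(by*s>25); 
    e=[(x,np.percentile((by*s)[q&(abs(bx-x)<5)],98),np.percentile((by*s)[q&(abs(bx-x)<5)],2)) for x in (5,15,25,35,50,60,70) if (q&(abs(bx-x)<5)).sum()>5];print(s,np.round(e,1))
E
```

```text
118 94.1 [ 0 -1  1  1 -1  0  0  1  2  1  1  1  0 -1  1  1  1  2  1]
122 89.9 [ 1 -1 61 63 61 61 62 63 61 61 62 62 62 63 61 61 61  1  0]
126 86.2 [ 1  0 61 62 61 61 62 62 60 62 60 62 62 60 62 62 62  0  1]
130 82.4 [ 2  2 61 60 60 62 62 61 62 61 61 61 63 62 61 62 61  1  0]
134 76.3 [ 2  0 63 44 29  5  3  5  5  5  4  4  4  5 36 43 61 -1  1]
138 74.5 [ 0  0 63 56 56 56 55 56 55 55 57 56 56 56 55 55 62  0  2]
142 70.5 [ 0  1 63 56 55 55 55 57 55 54 56 56 56 55 54 55 62  0  0]
146 66.7 [ 1  0 63 56 55 56 54 57 55 55 55 56 55 54 55 57 61  0  0]
150 62.7 [ 1  1 62 56 56 55 55 55 55 56 55 57 56 55 56 55 61  1  2]
154 58.7 [ 0  0 61 56 56 56 55 57 57 56 55 56 57 56 55 56 62  0  0]
158 54.7 [ 0  0 61 56 56 55 56 56 54 55 55 56 55 55 55 56 61  1  0]
162 50.6 [ 0  0 62 55 57 55 55 55 57 55 56 56 56 55 56 56 62  0  1]
166 46.4 [ 1 -1 62 56 56 55 57 55 55 56 56 54 58 57 54 56 62 -1  1]
170 45.4 [ 2  3 61 62 56 75 76 76 76 76 76 75 76 76 56 62 63  0  1]
174 41.6 [ 1  0 62 62 56 76 76 76 76 76 76 78 74 76 56 62 61  0  1]
178 37.8 [ 1  1 62 63 56 75 76 74 76 76 76 76 76 76 56 61 62  1  1]
182 29.9 [ 1
[... 1220 characters left out ...]
.  37.  31.  25.  19.  13.   6.   0.  -6. -12. -18. -24.
 -30. -36. -41. -56. -63.] v=220 [ 68.  61.  45.  40.  32.  26.  20.  13.   7.   0.  -6. -13. -19. -26.
 -32. -39. -44. -60. -68.]
ridge 632 [array([36.5, 36.7, 41.6, 46. , 46.1]), array([-26.8, -24.7,   0.4,  25.5,  27.5]), array([71.8, 72.8, 75.6, 76.7, 77.2])]
box [array([-83.2, -70.1,  89. ,  90.8]), array([-44. , -42.9,  44.3,  45.3])]
walls/roof by [-44.13284975  45.44012652]
-1 [[ 5.  43.7 32.8]
 [15.  44.  32.6]
 [25.  43.8 32.3]
 [35.  44.3 32.3]
 [50.  43.9 32.8]
 [60.  44.3 39.2]
 [70.  44.  39.3]]
1 [[ 5.  45.1 33.7]
 [15.  45.3 33.6]
 [25.  45.5 34.1]
 [35.  45.1 33.8]
 [50.  45.6 27.3]
 [60.  45.4 40.6]
 [70.  45.7 40.7]]
```

View pics/w1c.png

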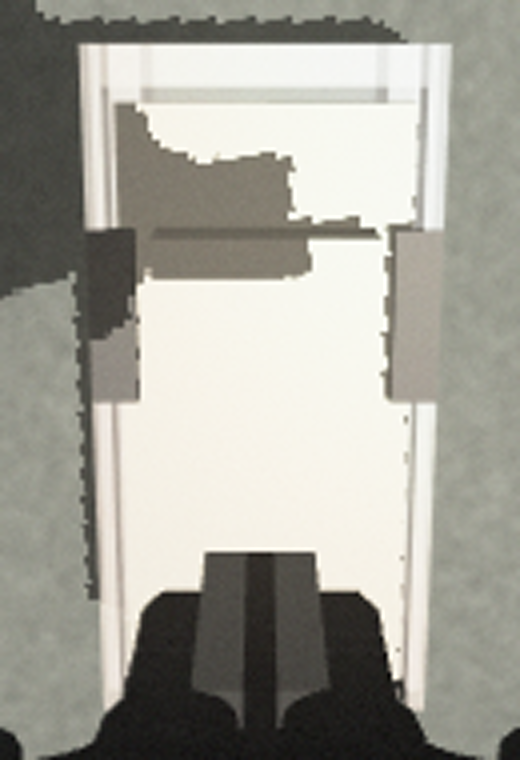

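```bash
python3 - <<'E'
from h import *
goal(b2w([61,0.7,63])[0],-10.25)
E
```

```text
t cm [-3.84 16.79  0.08] a deg [ 0.08  0.1  -0.02]
```

Request:
play_rows --steps '[{"tx": -3.8, "ty": 0, "tz": 0.1, "ax": 0.1, "ay": 0, "az": 0, "claw": 0}, {"tx": -3.8, "ty": 4, "tz": 0.1, "ax": 0.1, "ay": 0, "az": 0, "claw": 0}, {"tx": -3.8, "ty": 8, "tz": 0.1, "ax": 0.1, "ay": 0, "az": 0, "claw": 0}, {"tx": -3.8, "ty": 12, "tz": 0.1, "ax": 0.1, "ay": 0, "az": 0, "claw": 0}, {"tx": -3.8, "ty": 14.5, "tz": 0.1, "ax": 0.1, "ay": 0, "az": 0, "claw": 0}, {"tx": -3.8, "ty": 16, "tz": 0.1, "ax": 0.1, "ay": 0, "az": 0, "claw": 0}, {"tx": -3.8, "ty": 16.8, "tz": 0.1, "ax": 0.1, "ay": 0, "az": 0, "claw": 0}, {"tx": -3.8, "ty": 16.8, "tz": 0.1, "ax": 0.1, "ay": 0, "az": 0, "claw": 0}, {"tx": -3.8, "ty": 16.8, "tz": 0.1, "ax": 0.1, "ay": 0, "az": 0, "claw": 0}]'

```text
time: 2.45
eef_pos: [0.529, 0.1572, 0.064]
tcp_rot: [0.454, -0.541, 0.543, -0.455]
contact_force: [-0.3, 0.4, -0.1]
opening: -0.0
```

```bash
cat >> h.py <<'E'
def bst():
    s=ctrl.get_state();p=s["eef_pos"];th=np.radians(BY);D=p[:2]-BX;F=s["contact_force"]
    print("box frame tcp",np.round([1000*(D[0]*np.cos(th)+D[1]*np.sin(th)),1000*(-D[0]*np.sin(th)+D[1]*np.cos(th)),p[2]*1000],1),
     "Fbox",np.round([F[0]*np.cos(th)+F[1]*np.sin(th),-F[0]*np.sin(th)+F[1]*np.cos(th),F[2]],1))
E
python3 - <<'E'
from h import *
st();bst()
im,_=cams.read_camera("side");cv2.imwrite("pics/s1.png",cv2.resize(im[140:250,200:330],None,fx=5,fy=5,interpolation=cv2.INTER_CUBIC))
E
```

```text
t 2.45 pos [529.  157.2  64. ] F [-0.26  0.41 -0.15] open -0.0 zyaw -10.07 y [ 0.002 -0.    -1.   ] q [ 0.11  0.22  1.99 -0.    0.93  0.28]
box frame tcp [61.  -0.4 64. ] Fbox [ 0.4  0.3 -0.1]
```

View pics/s1.png

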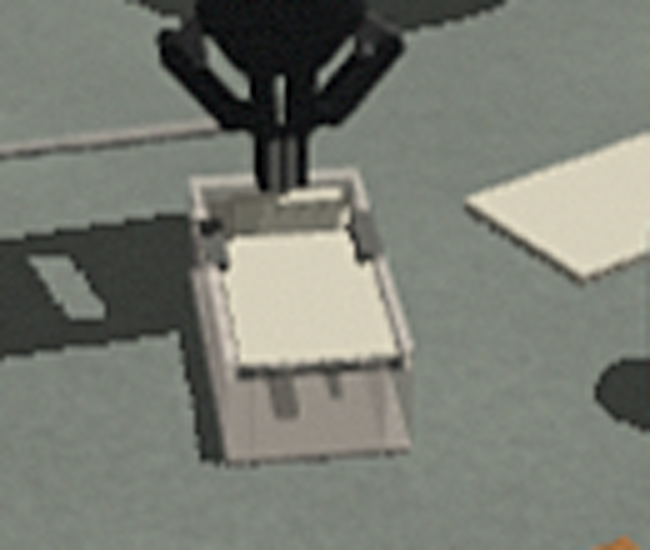

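Fingers are centred behind the ridge and over the tail. Now pressing down.

Request:
play_rows --steps '[{"tx": 0, "ty": 0.4, "tz": 0, "ax": 0, "ay": 0, "az": 0, "claw": 0}, {"tx": 0, "ty": 0.7, "tz": 0, "ax": 0, "ay": 0, "az": 0, "claw": 0}, {"tx": 0, "ty": 0.9, "tz": 0, "ax": 0, "ay": 0, "az": 0, "claw": 0}, {"tx": 0, "ty": 1.1, "tz": 0, "ax": 0, "ay": 0, "az": 0, "claw": 0}, {"tx": 0, "ty": 1.2, "tz": 0, "ax": 0, "ay": 0, "az": 0, "claw": 0}, {"tx": 0, "ty": 1.3, "tz": 0, "ax": 0, "ay": 0, "az": 0, "claw": 0}, {"tx": 0, "ty": 1.3, "tz": 0, "ax": 0, "ay": 0, "az": 0, "claw": 0}]'

```text
time: 3.08
eef_pos: [0.5292, 0.1561, 0.0506]
tcp_rot: [0.453, -0.542, 0.543, -0.454]
contact_force: [-0.8, -0.1, 1.7]
opening: 0.001
```

```bash
python3 - <<'E'
from h import *
bst()
E
```

```text
box frame tcp [59.8 -0.7 50.6] Fbox [-0.2  0.7  1.7]
```

Request:
play_rows --steps '[{"tx": 0, "ty": 0.05, "tz": 0, "ax": 0, "ay": 0, "az": 0, "claw": 0}, {"tx": 0, "ty": 0.1, "tz": 0, "ax": 0, "ay": 0, "az": 0, "claw": 0}, {"tx": 0, "ty": 0.1, "tz": 0, "ax": 0, "ay": 0, "az": 0, "claw": 0}]'

```text
time: 3.33
eef_pos: [0.5293, 0.1561, 0.0503]
tcp_rot: [0.454, -0.542, 0.543, -0.454]
contact_force: [-3.0, -0.4, 6.2]
opening: -0.001
```

```bash
python3 - <<'E'
from h import *
bst()
E
```

```text
box frame tcp [59.9 -0.8 50.3] Fbox [-0.9  2.9  6.2]
```

Request:
play_rows --steps '[{"tx": 0.1, "ty": 0, "tz": 0, "ax": 0, "ay": 0, "az": 0, "claw": 0}, {"tx": 0.2, "ty": 0, "tz": 0, "ax": 0, "ay": 0, "az": 0, "claw": 0}, {"tx": 0.3, "ty": 0, "tz": 0, "ax": 0, "ay": 0, "az": 0, "claw": 0}, {"tx": 0.4, "ty": 0, "tz": 0, "ax": 0, "ay": 0, "az": 0, "claw": 0}, {"tx": 0.5, "ty": 0, "tz": 0, "ax": 0, "ay": 0, "az": 0, "claw": 0}, {"tx": 0.5, "ty": 0, "tz": 0, "ax": 0, "ay": 0, "az": 0, "claw": 0}]'

```text
time: 3.83
eef_pos: [0.5296, 0.1518, 0.0506]
tcp_rot: [0.452, -0.542, 0.543, -0.455]
contact_force: [0.2, 4.0, 5.1]
opening: 0.0
```

```bash
python3 - <<'E'
from h import *
bst()
im,_=cams.read_camera("side");cv2.imwrite("pics/s2.png",cv2.resize(im[140:250,200:330],None,fx=5,fy=5,interpolation=cv2.INTER_CUBIC))
E
```

```text
box frame tcp [55.7 -1.9 50.6] Fbox [4.  0.6 5.1]
```

View pics/s2.png

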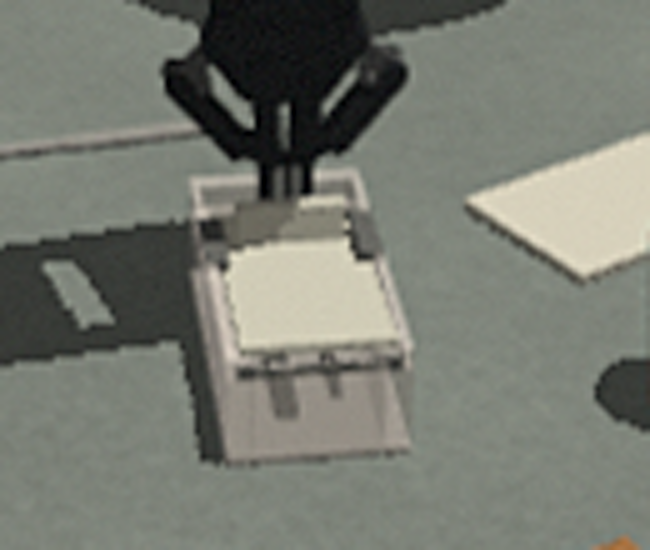

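The side crop shows the front edge (at 315,345) standing above the lip (315,370). Continuing the push.

Request:
play_rows --steps '[{"tx": 0.15, "ty": 0, "tz": -0.05, "ax": 0, "ay": 0, "az": 0, "claw": 0}, {"tx": 0.3, "ty": 0, "tz": -0.1, "ax": 0, "ay": 0, "az": 0, "claw": 0}, {"tx": 0.45, "ty": 0, "tz": -0.1, "ax": 0, "ay": 0, "az": 0, "claw": 0}, {"tx": 0.6, "ty": 0, "tz": -0.15, "ax": 0, "ay": 0, "az": 0, "claw": 0}, {"tx": 0.75, "ty": 0, "tz": -0.15, "ax": 0, "ay": 0, "az": 0, "claw": 0}, {"tx": 0.9, "ty": 0, "tz": -0.15, "ax": 0, "ay": 0, "az": 0, "claw": 0}, {"tx": 1.0, "ty": 0, "tz": -0.15, "ax": 0, "ay": 0, "az": 0, "claw": 0}]'

```text
time: 4.47
eef_pos: [0.5272, 0.1427, 0.0512]
tcp_rot: [0.451, -0.541, 0.544, -0.456]
contact_force: [0.6, 6.3, 6.3]
opening: -0.002
```

```bash
python3 - <<'E'
from h import *
bst()
im,_=cams.read_camera("side");cv2.imwrite("pics/s3.png",cv2.resize(im[140:250,200:330],None,fx=5,fy=5,interpolation=cv2.INTER_CUBIC))
E
```

```text
box frame tcp [46.3 -1.2 51.2] Fbox [6.3 0.6 6.3]
```

View pics/s3.png

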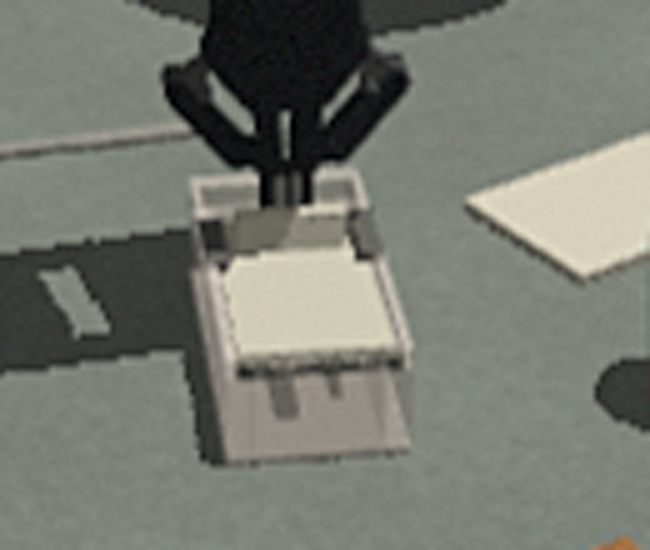

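Request:
play_rows --steps '[{"tx": 0.2, "ty": 0, "tz": -0.05, "ax": 0, "ay": 0, "az": 0, "claw": 0}, {"tx": 0.4, "ty": -0.02, "tz": -0.1, "ax": 0, "ay": 0, "az": 0, "claw": 0}, {"tx": 0.6, "ty": -0.04, "tz": -0.1, "ax": 0, "ay": 0, "az": 0, "claw": 0}, {"tx": 0.8, "ty": -0.06, "tz": -0.15, "ax": 0, "ay": 0, "az": 0, "claw": 0}, {"tx": 1.0, "ty": -0.08, "tz": -0.15, "ax": 0, "ay": 0, "az": 0, "claw": 0}, {"tx": 1.2, "ty": -0.1, "tz": -0.15, "ax": 0, "ay": 0, "az": 0, "claw": 0}, {"tx": 1.4, "ty": -0.12, "tz": -0.15, "ax": 0, "ay": 0, "az": 0, "claw": 0}, {"tx": 1.6, "ty": -0.15, "tz": -0.15, "ax": 0, "ay": 0, "az": 0, "claw": 0}]'

```text
time: 5.18
eef_pos: [0.5235, 0.1275, 0.0533]
tcp_rot: [0.45, -0.541, 0.544, -0.456]
contact_force: [1.7, 6.2, 8.0]
opening: -0.001
```

```bash
python3 - <<'E'
from h import *
bst()
im,_=cams.read_camera("side");cv2.imwrite("pics/s4.png",cv2.resize(im[140:250,200:330],None,fx=5,fy=5,interpolation=cv2.INTER_CUBIC))
E
```

```text
box frame tcp [30.7 -0.3 53.3] Fbox [ 6.4 -0.6  8. ]
```

View pics/s4.png

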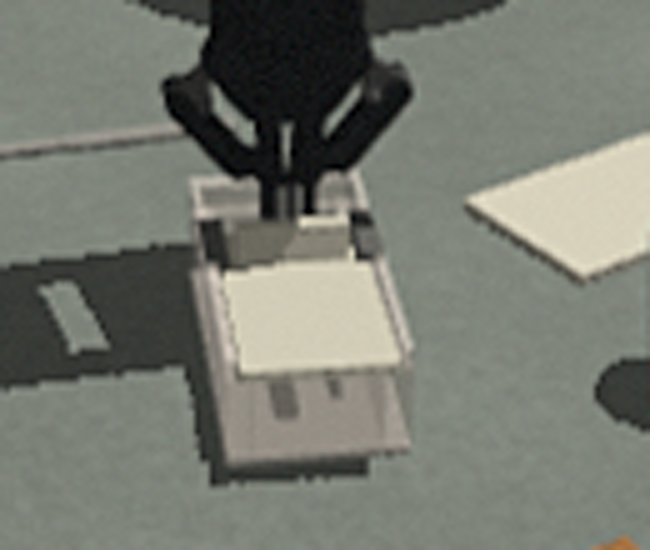

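Request:
play_rows --steps '[{"tx": 0, "ty": -0.25, "tz": 0, "ax": 0, "ay": 0, "az": 0, "claw": 0}, {"tx": 0.2, "ty": -0.35, "tz": 0, "ax": 0, "ay": 0, "az": 0, "claw": 0}, {"tx": 0.5, "ty": -0.4, "tz": 0, "ax": 0, "ay": 0, "az": 0, "claw": 0}, {"tx": 0.8, "ty": -0.45, "tz": 0, "ax": 0, "ay": 0, "az": 0, "claw": 0}, {"tx": 1.1, "ty": -0.45, "tz": 0, "ax": 0, "ay": 0, "az": 0, "claw": 0}, {"tx": 1.4, "ty": -0.5, "tz": 0, "ax": 0, "ay": 0, "az": 0, "claw": 0}, {"tx": 1.7, "ty": -0.5, "tz": 0, "ax": 0, "ay": 0, "az": 0, "claw": 0}, {"tx": 2.0, "ty": -0.55, "tz": 0, "ax": 0, "ay": 0, "az": 0, "claw": 0}, {"tx": 2.0, "ty": -0.55, "tz": 0, "ax": 0, "ay": 0, "az": 0, "claw": 0}]'

```text
time: 5.98
eef_pos: [0.5165, 0.1056, 0.0559]
tcp_rot: [0.454, -0.542, 0.543, -0.453]
contact_force: [1.2, -0.6, 0.7]
opening: -0.001
```

```bash
python3 - <<'E'
from h import *
bst()
im,_=cams.read_camera("side");cv2.imwrite("pics/s5.png",cv2.resize(im[140:250,200:330],None,fx=5,fy=5,interpolation=cv2.INTER_CUBIC))
E
```

```text
box frame tcp [ 8.   2.8 55.9] Fbox [-0.3 -1.3  0.7]
```

View pics/s5.png

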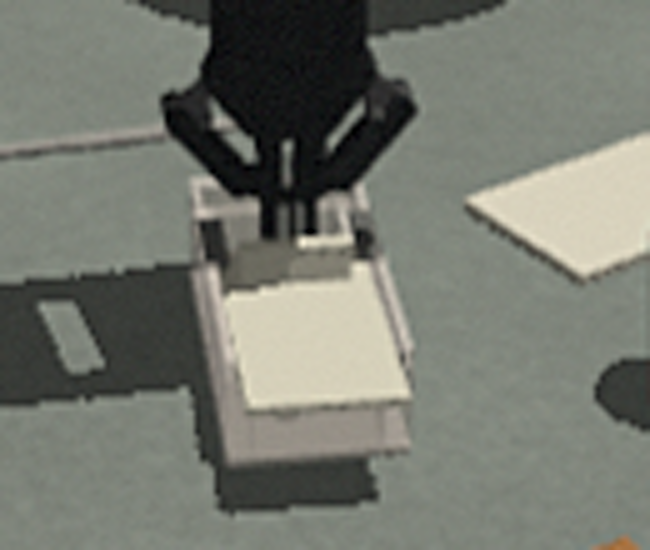

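Request:
play_rows --steps '[{"tx": 0.2, "ty": -0.05, "tz": 0.15, "ax": 0, "ay": 0, "az": 0, "claw": 0}, {"tx": 0.4, "ty": -0.1, "tz": 0.2, "ax": 0, "ay": 0, "az": 0, "claw": 0}, {"tx": 0.6, "ty": -0.15, "tz": 0.2, "ax": 0, "ay": 0, "az": 0, "claw": 0}, {"tx": 0.8, "ty": -0.15, "tz": 0.2, "ax": 0, "ay": 0, "az": 0, "claw": 0}, {"tx": 1.0, "ty": -0.15, "tz": 0.2, "ax": 0, "ay": 0, "az": 0, "claw": 0}, {"tx": 1.0, "ty": -0.15, "tz": 0.2, "ax": 0, "ay": 0, "az": 0, "claw": 0}, {"tx": 0.7, "ty": -0.3, "tz": 0.2, "ax": 0, "ay": 0, "az": 0, "claw": 0}, {"tx": 0.4, "ty": -3.5, "tz": 0.2, "ax": 0, "ay": 0, "az": 0, "claw": 0}, {"tx": 0, "ty": -7, "tz": 0.2, "ax": 0, "ay": 0, "az": 0, "claw": 0}, {"tx": -3, "ty": -11, "tz": 0, "ax": 0, "ay": 0, "az": 0, "claw": 0}, {"tx": -3, "ty": -12, "tz": 0, "ax": 0, "ay": 0, "az": 0, "claw": 0}, {"tx": -3, "ty": -12, "tz": 0, "ax": 0, "ay": 0, "az": 0, "claw": 0}]'

```text
time: 7.03
eef_pos: [0.5255, 0.1376, 0.1823]
tcp_rot: [0.451, -0.539, 0.545, -0.458]
contact_force: [0.1, -0.0, 0.8]
opening: -0.001
```

```bash
python3 - <<'E'
from h import *
bst();st()
KT=w2c("wrist");im,d=cams.read_camera("wrist");np.savez("w2.npz",im=im,d=d,K=KT[0],T=KT[1])
cv2.imwrite("pics/w2.png",im)
P=cloud("wrist",d,KT)
th=np.radians(BY);D=P[...,:2]-BX
bx=(D[...,0]*np.cos(th)+D[...,1]*np.sin(th))*1000;by=(-D[...,0]*np.sin(th)+D[...,1]*np.cos(th))*1000;z=P[...,2]*1000
r=(z>66)&(z<84)&(abs(bx)<70)&(abs(by)<40)&(im.min(2)>60)
print("ridge",r.sum(),[np.percentile(q[r],[1,5,50,95,99]).round(1) for q in (bx,by,z)])
q=np.polyfit(by[r],bx[r],1);print("ridge slope deg",-np.degrees(np.arctan(q[0])),q[1])
for x in range(-60,40,10):
    m=(abs(bx-x)<2)&(abs(by)<25)&(z>40)&(z<66)&(im.min(2)>60);print(x,m.sum(),np.median(z[m]) if m.any() else 0)
E
```

```text
box frame tcp [ 41.   -0.4 182.3] Fbox [-0.  -0.1  0.8]
t 7.0333 pos [525.5 137.6 182.3] F [ 0.08 -0.04  0.78] open -0.001 zyaw -10.05 y [ 0.013  0.001 -1.   ] q [ 0.07  0.04  1.95 -0.    1.14  0.25]
ridge 40 [array([-21.7, -20.9, -14.3, -12.5, -12.3]), array([26. , 26.4, 27.5, 28.5, 28.5]), array([67.1, 68.1, 76.9, 78.1, 78.4])]
ridge slope deg 56.49612862494788 26.218363201489296
-60 0 0
-50 0 0
-40 0 0
-30 0 0
-20 0 0
-10 96 56.929120469017775
0 223 56.385195534387314
10 220 55.689963972725074
20 0 0
30 0 0
```

View pics/w2.png

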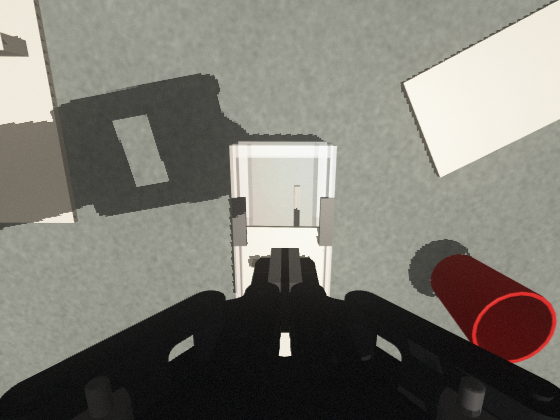

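```bash
python3 - <<'E'
from h import *
goal(b2w([-16,0.5,120])[0],79.75,-3.5)
goal(b2w([-18.2,0.5,60])[0],79.75,-3.5)
E
```

```text
t cm [5.6  5.91 0.  ] a deg [ -3.14 -89.81  -2.46]
t cm [ 5.83 11.91 -0.04] a deg [ -3.14 -89.81  -2.46]
```

Request:
play_rows --steps '[{"tx": 2, "ty": 0, "tz": 0, "ax": -3.1, "ay": -89.8, "az": -2.5, "claw": 3.5}, {"tx": 4, "ty": 0, "tz": 0, "ax": -3.1, "ay": -89.8, "az": -2.5, "claw": 3.5}, {"tx": 5.6, "ty": 0, "tz": 0, "ax": -3.1, "ay": -89.8, "az": -2.5, "claw": 3.5}, {"tx": 5.6, "ty": 0, "tz": 0, "ax": -3.1, "ay": -89.8, "az": -2.5, "claw": 3.5}, {"tx": 5.6, "ty": 0, "tz": 0, "ax": -3.1, "ay": -89.8, "az": -2.5, "claw": 3.5}, {"tx": 5.6, "ty": 0, "tz": 0, "ax": -3.1, "ay": -89.8, "az": -2.5, "claw": 3.5}, {"tx": 5.6, "ty": 2, "tz": 0, "ax": -3.1, "ay": -89.8, "az": -2.5, "claw": 3.5}, {"tx": 5.6, "ty": 4, "tz": 0, "ax": -3.1, "ay": -89.8, "az": -2.5, "claw": 3.5}, {"tx": 5.6, "ty": 5.9, "tz": 0, "ax": -3.1, "ay": -89.8, "az": -2.5, "claw": 3.5}, {"tx": 5.6, "ty": 5.9, "tz": 0, "ax": -3.1, "ay": -89.8, "az": -2.5, "claw": 3.5}, {"tx": 5.6, "ty": 5.9, "tz": 0, "ax": -3.1, "ay": -89.8, "az": -2.5, "claw": 3.5}, {"tx": 5.6, "ty": 5.9, "tz": 0, "ax": -3.1, "ay": -89.8, "az": -2.5, "claw": 3.5}]'

```text
time: 8.08
eef_pos: [0.5102, 0.0804, 0.1141]
tcp_rot: [0.723, -0.092, 0.08, -0.68]
contact_force: [-0.1, -0.2, 0.8]
opening: 0.407
```

Request:
play_rows --steps '[{"tx": 0, "ty": 0, "tz": 0, "ax": 0, "ay": -4, "az": 0, "claw": 3.5}, {"tx": 0, "ty": 0, "tz": 0, "ax": 0, "ay": -4, "az": 0, "claw": 3.5}, {"tx": 0, "ty": 0, "tz": 0, "ax": 0, "ay": -4, "az": 0, "claw": 3.5}]'

```text
time: 8.33
eef_pos: [0.5111, 0.0806, 0.1155]
tcp_rot: [0.725, -0.07, 0.059, -0.683]
contact_force: [-0.4, -0.3, 0.7]
opening: 0.411
```

```bash
python3 - <<'E'
from h import *
bst();st();goal(b2w([-18.2,0.5,60])[0],79.75,-3.5)
KT=w2c("wrist");im,d=cams.read_camera("wrist");np.savez("w3.npz",im=im,d=d,K=KT[0],T=KT[1])
cv2.imwrite("pics/w3.png",im)
im,_=cams.read_camera("side");cv2.imwrite("pics/s6.png",cv2.resize(im[130:260,180:350],None,fx=4,fy=4,interpolation=cv2.INTER_CUBIC))
E
```

```text
box frame tcp [-17.7   3.6 115.5] Fbox [-0.3  0.4  0.7]
t 8.3333 pos [511.1  80.6 115.5] F [-0.41 -0.28  0.74] open 0.411 zyaw 79.6 y [-0.021 -0.058 -0.998] q [-0.01  0.09  2.04 -0.07  1.04 -1.37]
t cm [0.37 5.54 0.28] a deg [-0.03 -0.15 -0.58]
```

View pics/w3.png

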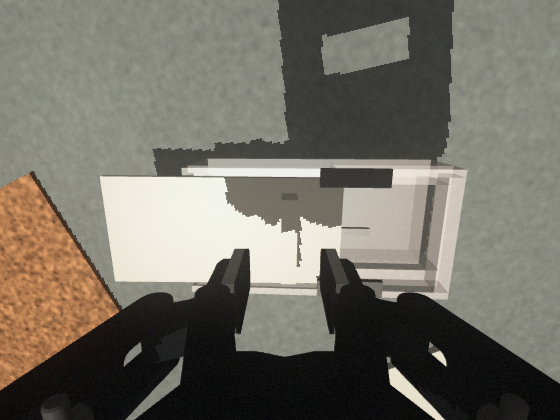

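View pics/s6.png

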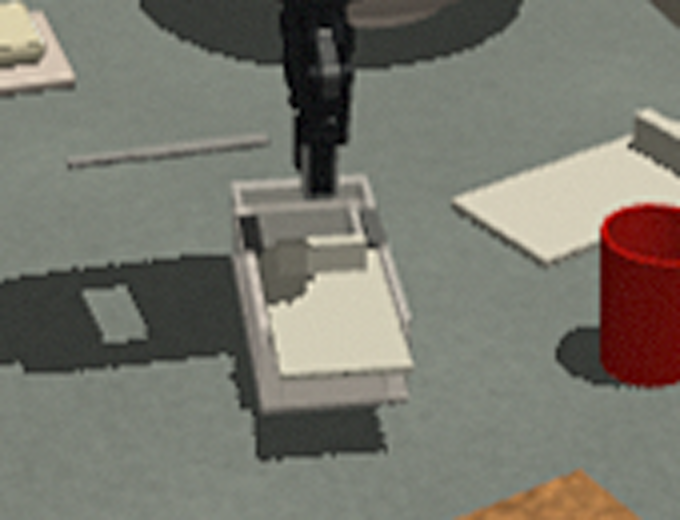

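```bash
python3 - <<'E'
from h import *
a=np.load("w3.npz");im,d=a["im"],a["d"];P=cloud("wrist",d,(a["K"],a["T"]))
th=np.radians(BY);D=P[...,:2]-BX
bx=(D[...,0]*np.cos(th)+D[...,1]*np.sin(th))*1000;by=(-D[...,0]*np.sin(th)+D[...,1]*np.cos(th))*1000;z=P[...,2]*1000
r=(z>72)&(z<80)&(abs(bx)<70)&(abs(by)<40)
print(r.sum(),[np.percentile(q[r],[2,10,50,90,98]).round(1) for q in (bx,by,z)])
for y in range(-30,31,5):
    m=r&(abs(by-y)<2.5);print(y,m.sum(),np.percentile(bx[m],[3,50,97]).round(1) if m.any() else'')
l=(z>52)&(z<62)&(bx<12)&(bx>-145)&(abs(by)<60)
r_=cv2.minAreaRect(np.stack([bx[l],by[l]],1).astype(np.float32));print(r_)
for x in (-130,-110,-70,-50,-30,0,10):
    m=l&(abs(bx-x)<3)&(abs(by)<25);print(x,m.sum(),np.median(z[m]).round(1) if m.any() else'')
E
```

```text
1381 [array([-22.6, -21.9, -17.6, -13.8, -13. ]), array([-26. , -20.5,   3.5,  24.8,  28.5]), array([75.7, 76.5, 77.4, 78.2, 78.7])]
-30 0 
-25 102 [-22.7 -18.2 -13.6]
-20 98 [-22.7 -18.1 -13.7]
-15 119 [-22.6 -18.1 -13.1]
-10 114 [-22.6 -17.8 -13.1]
-5 120 [-22.6 -18.2 -13.1]
0 122 [-22.5 -17.6 -13.2]
5 118 [-22.5 -18.1 -13.2]
10 120 [-22.5 -17.6 -13.2]
15 132 [-22.5 -17.6 -12.7]
20 136 [-22.4 -17.6 -12.7]
25 137 [-22.4 -17.6 -12.8]
30 63 [-22.4 -17.8 -12.9]
((-65.1453857421875, 0.22946548461914062), (91.12824249267578, 154.286376953125), 89.9946517944336)
-130 1 61.8
-110 15 61.9
-70 569 60.7
-50 444 59.4
-30 594 58.1
0 598 56.2
10 363 55.7
```

Request:
play_rows --steps '[{"tx": 0.3, "ty": 1.5, "tz": 0.05, "ax": 0, "ay": 0, "az": -0.6, "claw": 3.5}, {"tx": 0.3, "ty": 3, "tz": 0.1, "ax": 0, "ay": 0, "az": -0.6, "claw": 3.5}, {"tx": 0.3, "ty": 4.5, "tz": 0.2, "ax": 0, "ay": 0, "az": -0.6, "claw": 3.5}, {"tx": 0.3, "ty": 5.2, "tz": 0.2, "ax": 0, "ay": 0, "az": -0.6, "claw": 3.5}, {"tx": 0.3, "ty": 5.5, "tz": 0.2, "ax": 0, "ay": 0, "az": -0.6, "claw": 3.5}, {"tx": 0.3, "ty": 5.5, "tz": 0.2, "ax": 0, "ay": 0, "az": -0.6, "claw": 3.5}]'

```text
time: 8.93
eef_pos: [0.5142, 0.079, 0.0615]
tcp_rot: [0.725, -0.065, 0.062, -0.683]
contact_force: [-0.3, 0.3, -0.5]
opening: 0.409
```

```bash
python3 - <<'E'
from h import *
bst();st();goal(b2w([-18.8,1.4,60.5])[0],79.75,-3.5)
E
```

```text
box frame tcp [-18.6   0.3  61.5] Fbox [ 0.2  0.4 -0.5]
t 8.9333 pos [514.2  79.   61.5] F [-0.34  0.31 -0.48] open 0.409 zyaw 79.7 y [-0.009 -0.059 -0.998] q [-0.01  0.17  2.06 -0.07  0.92 -1.36]
t cm [-0.11  0.11 -0.01] a deg [-0.06 -0.05  0.12]
```

Well placed; closing on the ridge.

Request:
play_rows --steps '[{"tx": -0.1, "ty": 0.1, "tz": 0, "ax": 0, "ay": 0, "az": 0, "claw": 2.5}, {"tx": -0.1, "ty": 0.1, "tz": 0, "ax": 0, "ay": 0, "az": 0, "claw": 1.8}, {"tx": -0.1, "ty": 0.1, "tz": 0, "ax": 0, "ay": 0, "az": 0, "claw": 1.4}, {"tx": -0.1, "ty": 0.1, "tz": 0, "ax": 0, "ay": 0, "az": 0, "claw": 1.1}, {"tx": -0.1, "ty": 0.1, "tz": 0, "ax": 0, "ay": 0, "az": 0, "claw": 0.8}, {"tx": -0.1, "ty": 0.1, "tz": 0, "ax": 0, "ay": 0, "az": 0, "claw": 0.5}, {"tx": -0.1, "ty": 0.1, "tz": 0, "ax": 0, "ay": 0, "az": 0, "claw": 0.5}, {"tx": -0.1, "ty": 0.1, "tz": 0, "ax": 0, "ay": 0, "az": 0, "claw": 0.5}]' --grip_force 30

```text
time: 9.6
eef_pos: [0.5143, 0.0793, 0.062]
tcp_rot: [0.725, -0.064, 0.063, -0.683]
contact_force: [-0.2, 0.3, 4.5]
opening: 0.109
```

```bash
python3 - <<'E'
from h import *
bst();st()
im,_=cams.read_camera("side");cv2.imwrite("pics/s7.png",cv2.resize(im[130:260,180:350],None,fx=4,fy=4,interpolation=cv2.INTER_CUBIC))
E
```

```text
box frame tcp [-18.3   0.2  62. ] Fbox [0.2 0.3 4.5]
t 9.6 pos [514.3  79.3  62. ] F [-0.24  0.27  4.54] open 0.109 zyaw 79.72 y [-0.006 -0.059 -0.998] q [-0.01  0.17  2.06 -0.07  0.92 -1.36]
```

View pics/s7.png

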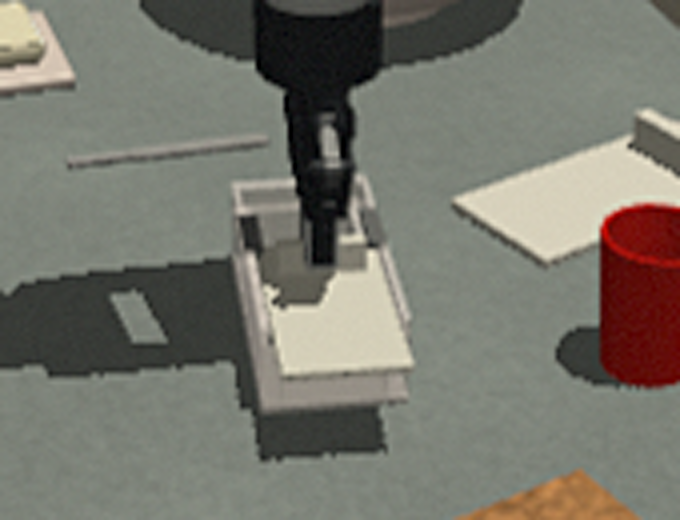

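Request:
play_rows --steps '[{"tx": 0, "ty": -0.05, "tz": 0, "ax": 0, "ay": 0, "az": 0, "claw": 0.5}, {"tx": 0, "ty": -0.1, "tz": -0.2, "ax": 0, "ay": 0, "az": 0, "claw": 0.5}, {"tx": 0, "ty": -0.1, "tz": -0.5, "ax": 0, "ay": 0, "az": 0, "claw": 0.5}, {"tx": 0, "ty": -0.1, "tz": -0.9, "ax": 0, "ay": 0, "az": 0, "claw": 0.5}, {"tx": 0, "ty": -0.1, "tz": -1.3, "ax": 0, "ay": 0, "az": 0, "claw": 0.5}, {"tx": 0, "ty": -0.1, "tz": -1.3, "ax": 0, "ay": 0, "az": 0, "claw": 0.5}]'

```text
time: 10.15
eef_pos: [0.5112, 0.0657, 0.0628]
tcp_rot: [0.725, -0.064, 0.063, -0.683]
contact_force: [0.4, 0.1, 0.1]
opening: 0.106
```

```bash
python3 - <<'E'
from h import *
bst();st()
E
```

```text
box frame tcp [-32.3   0.9  62.8] Fbox [ 0.2 -0.4  0.1]
t 10.15 pos [511.2  65.7  62.8] F [0.41 0.14 0.06] open 0.106 zyaw 79.71 y [-0.008 -0.06  -0.998] q [-0.04  0.16  2.07 -0.08  0.92 -1.38]
```

Request:
play_rows --steps '[{"tx": 0, "ty": 0, "tz": -0.4, "ax": 0, "ay": 0, "az": 0, "claw": 0.5}, {"tx": 0, "ty": 0, "tz": -0.9, "ax": 0, "ay": 0, "az": 0, "claw": 0.5}, {"tx": 0, "ty": -0.05, "tz": -1.4, "ax": 0, "ay": 0, "az": 0, "claw": 0.5}, {"tx": 0, "ty": -0.1, "tz": -1.9, "ax": 0, "ay": 0, "az": 0, "claw": 0.5}, {"tx": 0, "ty": -0.2, "tz": -2.5, "ax": 0, "ay": 0, "az": 0, "claw": 0.5}, {"tx": 0, "ty": -0.3, "tz": -3.5, "ax": 0, "ay": 0, "az": 0, "claw": 0.5}, {"tx": 0, "ty": -0.4, "tz": -4.5, "ax": 0, "ay": 0, "az": 0, "claw": 0.5}, {"tx": 0, "ty": -0.6, "tz": -5.5, "ax": 0, "ay": 0, "az": 0, "claw": 0.5}, {"tx": 0, "ty": -0.6, "tz": -5.5, "ax": 0, "ay": 0, "az": 0, "claw": 0.5}]'

```text
time: 10.9
eef_pos: [0.5018, 0.011, 0.0729]
tcp_rot: [0.725, -0.064, 0.064, -0.682]
contact_force: [0.7, -0.3, -0.3]
opening: 0.107
```

```bash
python3 - <<'E'
from h import *
bst();st()
im,_=cams.read_camera("side");cv2.imwrite("pics/s8.png",cv2.resize(im[130:280,180:370],None,fx=4,fy=4,interpolation=cv2.INTER_CUBIC))
E
```

```text
box frame tcp [-87.8   0.4  72.9] Fbox [-0.2 -0.7 -0.3]
t 10.9 pos [501.8  11.   72.9] F [ 0.7  -0.29 -0.34] open 0.107 zyaw 79.62 y [-0.006 -0.06  -0.998] q [-0.15  0.11  2.1  -0.08  0.93 -1.49]
```

View pics/s8.png

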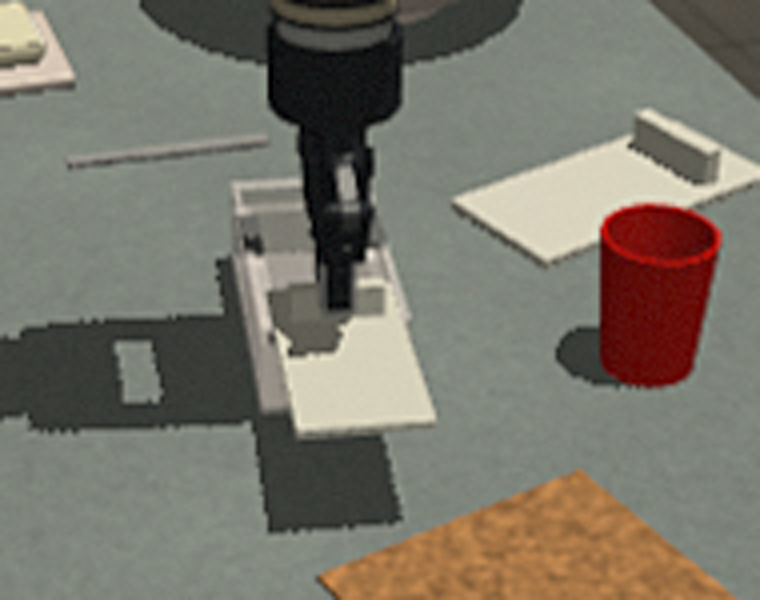

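```bash
python3 - <<'E'
from h import *
a=np.load("scene0.npz");im=a["im"]
K,T=w2c("scene");Ti=np.linalg.inv(T)
hsv=cv2.cvtColor(im,cv2.COLOR_BGR2HSV);m=((hsv[...,0]<20)&(hsv[...,1]>100)).astype(np.uint8);m[:190]=0;m[270:]=0;m[:,:120]=0;m[:,245:]=0
m=cv2.morphologyEx(m,cv2.MORPH_CLOSE,np.ones((5,5)));m=cv2.morphologyEx(m,cv2.MORPH_OPEN,np.ones((5,5)))
v,u=np.nonzero(m)
p=np.stack([(u-K[0,2])/K[0,0],(v-K[1,2])/K[1,1],np.ones(len(u))],1)@Ti[:3,:3].T;o=Ti[:3,3]
W=o+p*((.004-o[2])/p[:,2])[:,None];W*=1000
r=cv2.minAreaRect(W[:,:2].astype(np.float32));print(r, W.mean(0),cv2.boxPoints(r).round(1).tolist())
a=np.load("w3.npz");im,d=a["im"],a["d"]
E
```

```text
((557.9390869140625, -225.08114624023438), (180.98583984375, 220.3303985595703), 14.157392501831055) [ 563.3440641  -223.87580113    4.        ] [[443.20001220703125, -140.39999389648438], [497.1000061035156, -354.0], [672.5999755859375, -309.79998779296875], [618.7000122070312, -96.0999984741211]]
```

Request:
play_rows --steps '[{"tx": 0, "ty": -2, "tz": 0, "ax": 0, "ay": 0, "az": 0, "claw": 0.5}, {"tx": 0, "ty": -4, "tz": -1, "ax": 0, "ay": 0, "az": 0, "claw": 0.5}, {"tx": 0, "ty": -5, "tz": -3, "ax": 0, "ay": 0, "az": 0, "claw": 0.5}, {"tx": 0, "ty": -5.5, "tz": -6, "ax": 0, "ay": 0, "az": 0, "claw": 0.5}, {"tx": 0, "ty": -5.5, "tz": -9, "ax": 3.5, "ay": 0, "az": 0, "claw": 0.5}, {"tx": 0, "ty": -5.5, "tz": -9, "ax": 3.5, "ay": 0, "az": 0, "claw": 0.5}, {"tx": 0, "ty": -5.5, "tz": -9, "ax": 3.5, "ay": 0, "az": 0, "claw": 0.5}]'

```text
time: 11.53
eef_pos: [0.486, -0.0741, 0.133]
tcp_rot: [-0.704, 0.063, -0.066, 0.704]
contact_force: [-0.6, 1.0, -1.7]
opening: 0.107
```

```bash
python3 - <<'E'
from h import *
bst();st()
for n in("scene","side"):
    KT=w2c(n);im,d=cams.read_camera(n);np.savez(n+"9.npz",im=im,d=d);cv2.imwrite(f"pics/{n}9.png",im)
E
```

```text
box frame tcp [-174.3    0.8  133. ] Fbox [ 0.9  0.8 -1.7]
t 11.5333 pos [486.  -74.1 133. ] F [-0.63  1.02 -1.73] open 0.107 zyaw 79.48 y [ 0.005  0.    -1.   ] q [-0.36 -0.02  2.1   0.    1.05 -1.75]
```

View pics/side9.png

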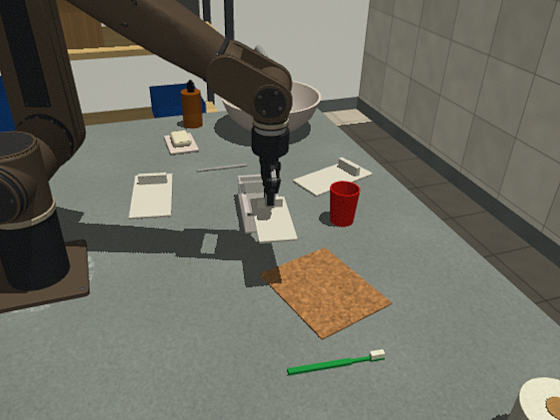

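View pics/scene9.png

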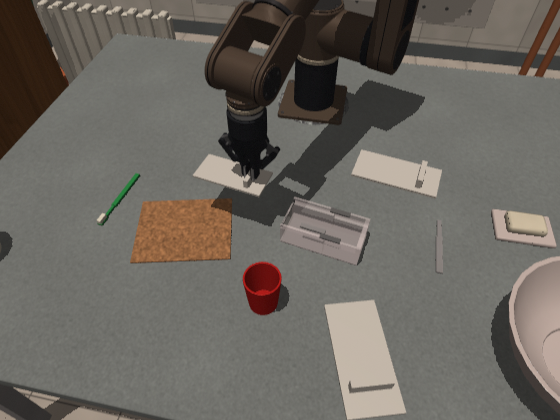

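```bash
python3 - <<'E'
from h import *
a=np.load("scene9.npz");im,d=a["im"],a["d"];P=cloud("scene",d)*1000
s=ctrl.get_state();Rm=R.from_quat(s["tcp_rot"]).as_matrix()
Q=(P-s["eef_pos"]*1000)@Rm  # tool coords
m=np.zeros(d.shape,bool);m[150:200,185:280]=1
m&=(im.min(2)>70)&(Q[...,1]>-3)&(Q[...,1]<14)&(abs(Q[...,0])<50)&(Q[...,2]<50)&(Q[...,2]>-140)
q=Q[m];print(len(q));A=np.c_[q[:,0],q[:,2],np.ones(len(q))]
for _ in range(4):
    c=np.linalg.lstsq(A,q[:,1],rcond=None)[0];e=abs(q[:,1]-A@c);k=e<3;q=q[k];A=A[k]
print("lid top y=",c,"deg",np.degrees(c[:2]),len(q))
print(np.percentile(q,[1,3,50,97,99],axis=0).round(1))
print(cv2.minAreaRect(q[:,[0,2]].astype(np.float32)))
goal([.5472,-.1823,.045],104.2)
E
```

```text
1562
lid top y= [ 9.20351452e-03 -1.64168596e-04  3.86499853e+00] deg [ 0.52732254 -0.00940617] 1490
[[ -36.2    1.5 -126.5]
 [ -34.3    1.8 -123.4]
 [   8.     3.9  -58.4]
 [  38.4    6.2   29.4]
 [  39.5    6.7   32.1]]
((1.3216514587402344, -47.54029846191406), (161.83155822753906, 79.3614501953125), 89.10801696777344)
t cm [ 7.98  8.74 -9.78] a deg [ -0.05 -24.49   0.19]
```

Request:
play_rows --steps '[{"tx": 3, "ty": 0, "tz": -3.5, "ax": 0, "ay": -24.5, "az": 0.2, "claw": 0.5}, {"tx": 6, "ty": 1, "tz": -7, "ax": 0, "ay": -24.5, "az": 0.2, "claw": 0.5}, {"tx": 7.9, "ty": 3, "tz": -9.8, "ax": 0, "ay": -24.5, "az": 0.2, "claw": 0.5}, {"tx": 7.9, "ty": 6, "tz": -9.8, "ax": 0, "ay": -24.5, "az": 0.2, "claw": 0.5}, {"tx": 7.9, "ty": 8, "tz": -9.8, "ax": 0, "ay": -24.5, "az": 0.2, "claw": 0.5}, {"tx": 7.9, "ty": 8.7, "tz": -9.8, "ax": 0, "ay": -24.5, "az": 0.2, "claw": 0.5}, {"tx": 7.9, "ty": 8.7, "tz": -9.8, "ax": 0, "ay": -24.5, "az": 0.2, "claw": 0.5}, {"tx": 7.9, "ty": 8.7, "tz": -9.8, "ax": 0, "ay": -24.5, "az": 0.2, "claw": 0.5}]'

```text
time: 12.3
eef_pos: [0.547, -0.1813, 0.0458]
tcp_rot: [-0.701, -0.088, 0.088, 0.702]
contact_force: [0.4, -0.1, 0.0]
opening: 0.108
```

```bash
python3 - <<'E'
from h import *
st();goal([.5472,-.1820,.020],104.2)
a,d=cams.read_camera("side");cv2.imwrite("pics/s10.png",cv2.resize(a[170:350,210:410],None,fx=4,fy=4,interpolation=cv2.INTER_CUBIC)[:600])
E
```

```text
t 12.3 pos [ 547.  -181.3   45.8] F [ 0.39 -0.14  0.04] open 0.108 zyaw 104.35 y [-0.     0.001 -1.   ] q [-0.5   0.3   1.94  0.    0.91 -2.32]
t cm [ 0.01  2.58 -0.08] a deg [-0.04  0.15  0.01]
```

View pics/s10.png

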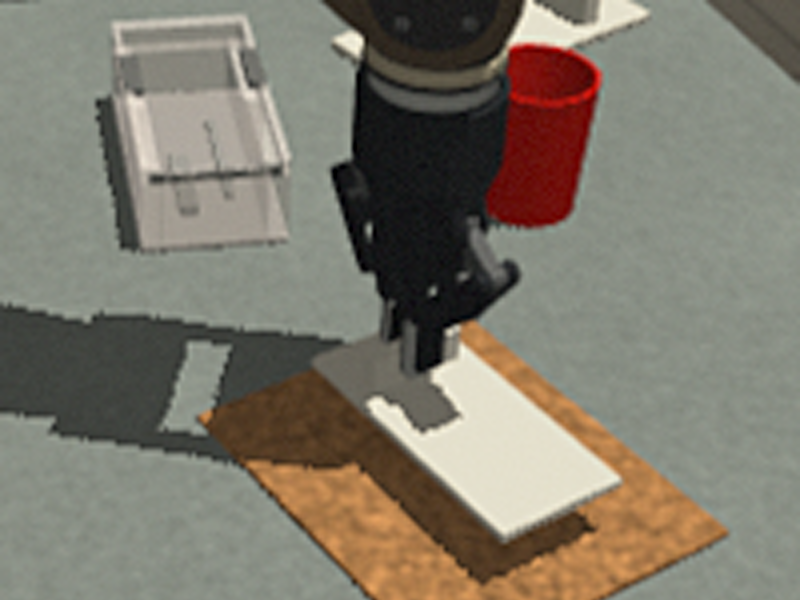

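Level over the mat with the box empty behind it. Lowering gently.

Request:
play_rows --steps '[{"tx": 0, "ty": 0.7, "tz": -0.1, "ax": 0, "ay": 0, "az": 0, "claw": 0.5}, {"tx": 0, "ty": 1.4, "tz": -0.1, "ax": 0, "ay": 0, "az": 0, "claw": 0.5}, {"tx": 0, "ty": 2.0, "tz": -0.1, "ax": 0, "ay": 0, "az": 0, "claw": 0.5}, {"tx": 0, "ty": 2.4, "tz": -0.1, "ax": 0, "ay": 0, "az": 0, "claw": 0.5}, {"tx": 0, "ty": 2.7, "tz": -0.1, "ax": 0, "ay": 0, "az": 0, "claw": 0.5}, {"tx": 0, "ty": 2.8, "tz": -0.1, "ax": 0, "ay": 0, "az": 0, "claw": 0.5}, {"tx": 0, "ty": 2.9, "tz": -0.1, "ax": 0, "ay": 0, "az": 0, "claw": 0.5}, {"tx": 0, "ty": 2.9, "tz": -0.1, "ax": 0, "ay": 0, "az": 0, "claw": 0.5}]'

```text
time: 13.02
eef_pos: [0.5469, -0.1837, 0.0167]
tcp_rot: [-0.701, -0.088, 0.087, 0.702]
contact_force: [-0.1, 0.1, -1.2]
opening: 0.104
```

```bash
python3 - <<'E'
from h import *
st()
E
```

```text
t 13.0167 pos [ 546.9 -183.7   16.7] F [-0.11  0.1  -1.19] open 0.104 zyaw 104.23 y [ 0.     0.001 -1.   ] q [-0.5   0.34  1.94  0.    0.85 -2.32]
```

Request:
play_rows --steps '[{"tx": 0, "ty": 0.05, "tz": 0.1, "ax": 0, "ay": 0, "az": 0, "claw": 0.5}, {"tx": 0, "ty": 0.1, "tz": 0.15, "ax": 0, "ay": 0, "az": 0, "claw": 0.5}, {"tx": 0, "ty": 0.15, "tz": 0.15, "ax": 0, "ay": 0, "az": 0, "claw": 0.5}, {"tx": 0, "ty": 0.2, "tz": 0.15, "ax": 0, "ay": 0, "az": 0, "claw": 0.5}, {"tx": 0, "ty": 0.2, "tz": 0.15, "ax": 0, "ay": 0, "az": 0, "claw": 0.5}]'

```text
time: 13.43
eef_pos: [0.5465, -0.1822, 0.0147]
tcp_rot: [-0.701, -0.088, 0.087, 0.702]
contact_force: [-0.3, -0.1, -1.0]
opening: 0.107
```

```bash
python3 - <<'E'
from h import *
st()
E
```

```text
t 13.4333 pos [ 546.5 -182.2   14.7] F [-0.26 -0.12 -0.99] open 0.107 zyaw 104.24 y [ 0.     0.001 -1.   ] q [-0.5   0.35  1.94  0.    0.85 -2.32]
```

Request:
play_rows --steps '[{"tx": 0, "ty": 0.05, "tz": 0, "ax": 0, "ay": 0, "az": 0, "claw": 0.5}, {"tx": 0, "ty": 0.1, "tz": 0, "ax": 0, "ay": 0, "az": 0, "claw": 0.5}, {"tx": 0, "ty": 0.1, "tz": 0, "ax": 0, "ay": 0, "az": 0, "claw": 0.5}, {"tx": 0, "ty": 0.1, "tz": 0, "ax": 0, "ay": 0, "az": 0, "claw": 0.5}]'

```text
time: 13.77
eef_pos: [0.5468, -0.1823, 0.0143]
tcp_rot: [-0.702, -0.088, 0.087, 0.702]
contact_force: [-0.8, 0.0, 3.4]
opening: 0.107
```

```bash
python3 - <<'E'
from h import *
st()
E
```

```text
t 13.7667 pos [ 546.8 -182.3   14.3] F [-0.83  0.04  3.36] open 0.107 zyaw 104.23 y [ 0.001  0.    -1.   ] q [-0.5   0.35  1.94  0.    0.85 -2.32]
```

Contact at about 3.4 N. Releasing slowly and withdrawing.

Request:
play_rows --steps '[{"tx": 0, "ty": 0, "tz": 0, "ax": 0, "ay": 0, "az": 0, "claw": 1.1}, {"tx": 0, "ty": 0, "tz": 0, "ax": 0, "ay": 0, "az": 0, "claw": 1.4}, {"tx": 0, "ty": 0, "tz": 0, "ax": 0, "ay": 0, "az": 0, "claw": 2.0}, {"tx": 0, "ty": 0, "tz": 0, "ax": 0, "ay": 0, "az": 0, "claw": 3.0}, {"tx": 0, "ty": 0, "tz": 0, "ax": 0, "ay": 0, "az": 0, "claw": 3.5}, {"tx": 0, "ty": -1, "tz": 0, "ax": 0, "ay": 0, "az": 0, "claw": 3.5}, {"tx": 0, "ty": -3, "tz": 0, "ax": 0, "ay": 0, "az": 0, "claw": 3.5}, {"tx": 0, "ty": -6, "tz": 0, "ax": 0, "ay": 0, "az": 0, "claw": 3.5}, {"tx": 0, "ty": -10, "tz": 0, "ax": 0, "ay": 0, "az": 0, "claw": 3.5}, {"tx": 0, "ty": -14, "tz": 4, "ax": 0, "ay": 0, "az": 0, "claw": 3.5}, {"tx": 0, "ty": -18, "tz": 8, "ax": 0, "ay": 0, "az": 0, "claw": 3.5}, {"tx": 0, "ty": -20, "tz": 12, "ax": 0, "ay": 0, "az": 0, "claw": 3.5}]'

```text
time: 14.77
eef_pos: [0.5242, -0.0918, 0.1999]
tcp_rot: [0.702, 0.089, -0.085, -0.701]
contact_force: [0.3, 0.5, 0.4]
opening: 0.408
```

Request:
play_rows --steps '[{"tx": 0, "ty": 0, "tz": 4, "ax": 0, "ay": 0, "az": 0, "claw": 3.5}, {"tx": 0, "ty": 0, "tz": 8, "ax": 0, "ay": 0, "az": 0, "claw": 3.5}, {"tx": 0, "ty": 0, "tz": 12, "ax": 0, "ay": 0, "az": 0, "claw": 3.5}, {"tx": 0, "ty": 0, "tz": 16, "ax": 0, "ay": 0, "az": 0, "claw": 3.5}, {"tx": 0, "ty": 0, "tz": 16, "ax": 0, "ay": 0, "az": 0, "claw": 3.5}]'

```text
time: 15.18
eef_pos: [0.482, 0.0688, 0.1967]
tcp_rot: [-0.7, -0.09, 0.09, 0.702]
contact_force: [0.5, -0.8, -0.3]
opening: 0.407
```

```bash
python3 - <<'E'
from h import *
st()
im,d=cams.read_camera("scene");cv2.imwrite("pics/scene11.png",im);P=cloud("scene",d)*1000
m=np.zeros(d.shape,bool);m[190:265,120:245]=1
g=m&(im.min(2)>110)&(P[...,2]<40)
z=P[g];k=abs(z[:,2]-9.5)<4;q=z[k]
print(len(q),cv2.minAreaRect(q[:,:2].astype(np.float32)))
A=np.c_[q[:,:2],np.ones(len(q))];c=np.linalg.lstsq(A,q[:,2],rcond=None)[0];print("tilt deg",np.degrees(c[:2]),np.median(q[:,2]),"ridge",z[z[:,2]>22].mean(0) if (z[:,2]>22).any() else None)
print("moved px others:")
b=np.load("scene0.npz")["im"]
for n,(u0,u1,v0,v1) in dict(cup=(235,290,255,320),brush=(90,150,165,230),file=(425,455,210,280)).items():
    print(n,np.abs(im[v0:v1,u0:u1].astype(int)-b[v0:v1,u0:u1]).mean().round(2))
s,_=cams.read_camera("side");cv2.imwrite("pics/side11.png",s)
E
```

```text
t 15.1833 pos [482.   68.8 196.7] F [ 0.49 -0.76 -0.27] open 0.407 zyaw 104.6 y [ 0.     0.003 -1.   ] q [-0.07 -0.1   2.06  0.    1.18 -1.9 ]
1616 ((558.8307495117188, -226.30508422851562), (79.38080596923828, 159.73545837402344), 15.450640678405762)
tilt deg [-0.10181139 -0.02773933] 9.61602851746013 ridge [ 549.16358863 -183.17464644   29.46243061]
moved px others:
cup 3.83
brush 5.04
file 5.19
```

View pics/scene11.png

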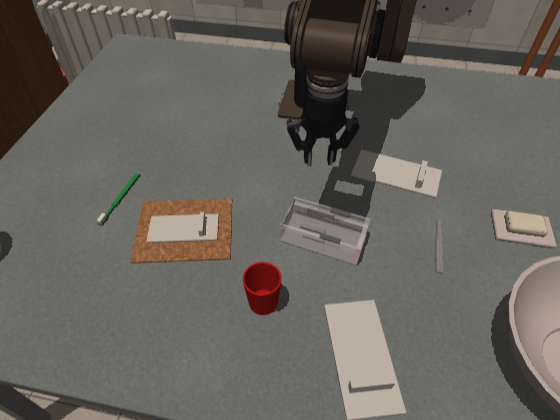

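View pics/side11.png

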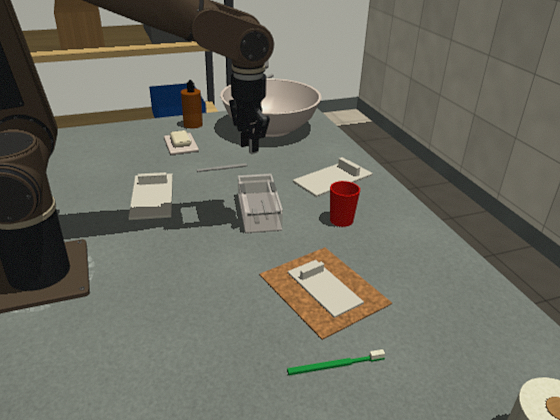

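Both pictures show the lid flat and ridge up in the middle of the mat (scene, 184,228). The cup (262,288), brush (119,198) and file (439,245) are where they were.

```bash
python3 - <<'E'
from plant import ctrl
print(ctrl.sign_off())
E
```

```text
the job is handed in; nothing more can be done
None
```

The lid is off the box and lies flat, ridge up, in the middle of the cork mat. I handed the job in at about 15.3 s.

- **Moves:** I pressed the tail down with the shut fingers until the front edge stood above the lip. I then pushed on the ridge for about 58 mm, pinched the ridge, drew the lid clear and set it down.
- **Forces:** The most I read was about 10 N while pressing and pushing, and about 3.4 N at set-down. These are readings at the end of each move only; I saw nothing in between.
- **Last checks:** The lid is within about 2 mm of the mat's centre, about 1° off its axes and tilted about 0.1°, and the gripper is well clear. The cup, toothbrush and nail file look unmoved in the pictures. Pixel differences there were small (4–5 grey levels), which I put down to noise; I did not measure their positions again.

No check failed.

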